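Dock a tilting drying column under the fork of a retort stand

TASK

Pick up the carrier by its black grip block, swing its top-heavy glass column up off its rest and, well clear of the stand, balance it in the air for a good five seconds with the column upright and the carrier level. Then, still balanced, bring the column in between the two prongs of the retort stand's fork, set the carrier flat on the table and let go, so that the fork keeps the column upright. Touch the column neither with the fingers nor the arm, do not bump the stand hard, and leave the glassware on the bench where it is.

Things in the scene. Friction and masses are not known exactly. Their poses are not given: they have to be found in the camera images.
- carrier: Loose carrier, 0.65 kg alone: grey base plate from x = -170 to 120 mm, 110 mm wide (y), 12 mm thick; origin on its underside, z up. Black grip block 30 (x) x 24 (y) mm, z = 12 to 102 mm, centred at x = -70, y = 0, nearer the robot; grip it across y. Steel counterweight at x = -167 to -127, to z = 37 mm. Two uprights at x = 35 and 105, to z = 132 mm, carry the column's pivot.
- column: Glass column, 305 mm long. Origin on its pivot (carrier x = 70, y = 0, z = 120 mm); pivot axis = x of carrier and column: it leans along the carrier's y only. z: its long axis, up: steel foot (radius 24 mm) down to z = -100, tube of radius 16, white head (radius 26) from z = 165 to 205 mm. Stops at 0.28 rad either way; starts on the stop to carrier -y (positive turn about x).
- column_pivot (a point): The pivot. Column: nominal 0.24 kg (+-20 %), centre of mass 14 mm above the pivot, inertia about it 0.00333 kg m2. A centring spring 0.0172 N m/rad and damping 0.010 N m s/rad act between carrier and column, too weak to keep it up: it falls away with a time constant of about 0.9 s. Tilting the carrier about its x drives it through both. Axes as the carrier's.
- carrier_grip (a point): Point to grip: in the grip block at carrier x = -70, y = 0, z = 78 mm (24 mm below the block's top). Axes as the carrier's.
- column_neck (a point): Point on the column's axis 150 mm above its pivot, on the tube under the head: the part that goes between the prongs. With the carrier on the table and the column upright it is 270 mm above the table. Axes as the column's.
- stand_fork (a point): Place for the column's axis: midway between the two prongs of the stand's level fork, 270 mm up. x points along the prongs to the rod, y across; open towards -x. Prongs: 12 mm round bars, 50 mm apart inside, straight from x = -20 to the cross bar at +50 mm, flaring to 64 mm apart at the tips (x = -45). The stand's foot plate begins at x = +100 mm; carrier x goes along this x.
- dishes_a: Stack of three glass dishes, radius 30 mm, 42 mm high, loose; origin under its centre. Leave alone.
- dishes_b: Stack of two glass dishes, radius 30 mm, 28 mm high, loose; origin under its centre. Leave alone.
- dishes_c: Stack of three larger dishes, radius 45 mm, 42 mm high, loose; origin under its centre. Leave alone.
- beaker: Open glass beaker, radius 36 mm, 90 mm high, loose; origin under its centre. Leave alone.
- bottle: Tall closed bottle, radius 36 mm, 220 mm high, loose; origin under its centre. Leave alone.
- stand: Retort stand, fixed: steel foot plate 140 x 200 x 14 mm, upright rod 474 mm high at the plate's centre, fork at 270 mm height pointing to -x. Origin on the table under stand_fork, 170 mm from the rod, x towards the rod.

How it is judged:
On the way, in this order (a step that is already met when the one before it is completed fails the run):
1. carrier in the air, clear of the stand, level and with the column upright, for 5 s (height (world z) of carrier above 0.03 m and angle between each of carrier, column's own z axis and vertical below 0.1 rad and horizontal distance between column_neck and stand_fork above 0.1 m), for 5 s.
2. still balanced as the column comes to the fork's mouth (horizontal distance between column_neck and stand_fork between 0.04 and 0.1 m and angle between each of column, carrier's own z axis and vertical below 0.13 rad), for 0.1 s.
3. column brought upright between the prongs (horizontal distance between column_neck and stand_fork below 0.03 m and angle between each of column, carrier's own z axis and vertical below 0.15 rad), for 0.2 s.
At the end, for the whole second after the job is handed in: Carrier flat on the table (tilt under 0.04 rad, within 6 mm of the table), released and at rest, the neck within 30 mm horizontally of stand_fork, the column within 0.15 rad of vertical; before that 5 s balanced in the air, column and carrier within 0.1 rad, 30 mm up, 100 mm off the fork (horizontal distance between column_neck and stand_fork below 0.03 m and angle between column's own z axis and vertical below 0.15 rad and angle between carrier's own z axis and vertical below 0.04 rad and height (world z) of carrier between -0.006 and 0.006 m and linear speed of carrier below 0.02 m/s and angular speed of column below 0.1 rad/s); the robot touches nothing.
It fails at once if fingers or arm touch the column (contact force between any of the fingers, the arm and column above 1 N).
It fails at once if the column or the carrier tips over (angle between column's own z axis and vertical above 0.6 rad or angle between carrier's own z axis and vertical above 0.5 rad).
It fails at once if the stand is bumped hard (contact force between any of carrier, the arm, the fingers and stand above 20 N).
It fails at once if glassware is disturbed (distance of any of dishes_a, dishes_b, dishes_c, beaker, bottle from where it was at the start of the episode above 0.03 m or angle between any of dishes_a, dishes_b, dishes_c, beaker, bottle's own z axis and vertical above 0.4 rad).
It also fails if it takes over 72 s, if anything falls off the work surface, if the arm or the gripper's body presses on something with over 40 N, if the wrist force passes 120 N, or if a joint passes its speed limit or range.

ROBOT

A 6-joint arm with a two-finger parallel gripper is mounted at the origin on the work surface. World frame = base frame: x ahead of the robot, y to its left, z up, the work surface at z = 0. Lengths are in m, angles in rad, forces in N, time in s.
With the tool pointing down it reaches from about 0.25 to 0.8 m from the base axis. Payload 8.5 kg.
Tool frame: the origin (TCP) lies midway between the tips of the shut fingers; the grasp point (between the pads) lies 19 mm behind it; z points along the fingers, y is the line along which they close (so a half turn about z gives the same grasp; the last joint's range is limited). The gripper opens to 85 mm and grips with 20 to 120 N. Pads are 22 mm wide; open, the fingers measure 114 mm over their backs; the gripper's body (76 mm by 85 mm) begins 54 mm behind the grasp point. The pads swing forward as they close: fully open they stand 13 mm farther back than shut.
Start: joints at [-1.193, 0.238, -0.013, 1.319, 0, 1.571], TCP at [0.194, -0.488, 0.231] pointing down, gripper open.
Joint ranges: [-2.66, 2.66], [-1.03, 1.9], [-1.14, 1.46], [-1.82, 2.27], [-1.45, 1.34], [-3.14, 3.14]. Speed limits (rad/s): [2.22, 2.22, 2.79, 3.14, 3.14, 3.14].

INTERFACE

Orientations are given as a unit quaternion [x, y, z, w].
In Python, from workcell import sense, get_image, job_done gives the robot as it stands. The module is installed in compiled form; this text tells all that it offers.
- The arm moves only by the tool apply_moves, never from a script. Its argument "plan" is a list of rows, each a list of 2 entries, a list of its own where there are three numbers: the shift along the tool's x, y, z in m, then the turn about the tool's z in rad. In form: [[[x, y, z], spin], ...]. A call has 1 to 10 rows; each row is the pose to reach, as a shift and turn from the pose commanded when the call began, along the tool's axes at that moment; what a row does not reach only later rows make up. A row lasts 1/8 s, in which the tool goes at most 62.5 mm and 10.7 degrees, less where a joint would pass 70% of its speed; a pose out of reach is approached as far as the arm can. A call with a gripper value outside its range is refused whole. "grip" is the opening, from 0 (shut) to 1 (fully open), set as the call begins (left out, the last holds). The fingers move at their own pace and stop on an object; the grip force is fixed at half the most. Time passes only in rows, so rows that repeat a pose let the fingers close. It gives the time, the measured TCP pose, the force, the opening and the grip force at its end, in the units of the state.
- sense(): the state, without advancing time (a new reading comes with each control period).
- get_image(name): name is "scene" or "side" or "wrist"; returns a dict with "image" (480x640x3 uint8, blue, green, red), "camera_matrix" (3x3 intrinsics, pixels), "k1" (the pictures are not rectified: a ray, as slopes to the right and down, at radius r is drawn at 1 + k1 r^2 times it, then the intrinsics apply), "R" (3x3) and "t" (3): a world point X has camera coordinates R X + t. Camera axes: x right, y down, z forward; pixel columns grow to the right and rows downward; lengths in m; the calibration is good to about 2 mm. A picture is of the moment at which its call begins. There is no depth.
- job_done(): hands the job in; it is judged then, once.
The state is a dict: "t": time; "q": joint angles; "joint_vel": joint speeds; "effort": joint torques, N m; "ee_pos": TCP position; "ee_rot": TCP orientation; "force": force on the tool from outside, world axes, zero at the start; "torque": the same for the moment, N m; "gripper_width": finger opening in m; "grasp_force": force on a finger pad.
Only numpy, scipy, OpenCV 4.12 (cv2) and the standard library are available. Lean on these libraries where they do the work, as an engineer would, in place of code of your own. Each camera call takes 0.05 s, during which the arm holds its last target. There are 200 camera calls.

## Working session

There is one attempt and no reset: what is moved stays moved. The work goes in short steps, Python scripts to look and compute and a tool call to move; the robot and the scene stay as the last step left them, time stands still between calls to the robot, and variables do not carry over. Pictures are saved under pics/ and viewed, at most 10 in all, crops included, and the job is handed in when it is done.

Besides the shell and the picture viewer there is one more tool, called after "Emit:" as a command line: name --argument value ..., lists and objects as JSON in quotes. apply_moves: Moves the arm, as the interface text tells. Its arguments: {"type":"object","properties":{"plan":{"type":"array","items":{"type":"array"}},"grip":{"type":"number"}},"required":["plan"]}

```bash
mkdir -p pics
cat > h.py <<'E'
import numpy as np,cv2
from workcell import sense,get_image,job_done
def grab(n,fn=None):
    d=get_image(n)
    if fn: cv2.imwrite('pics/'+fn,d['image'])
    return d
def proj(d,X):
    c=(np.atleast_2d(X)@np.array(d['R']).T)+np.array(d['t']); s=c[:,:2]/c[:,2:]
    s=s*(1+d['k1']*(s**2).sum(1,keepdims=True)); K=np.array(d['camera_matrix'])
    return s*[K[0,0],K[1,1]]+[K[0,2],K[1,2]]
def ray(d,uv):
    K=np.array(d['camera_matrix']); q=(np.array(uv,float)-[K[0,2],K[1,2]])/[K[0,0],K[1,1]]; s=q.copy()
    for _ in range(30): s=q/(1+d['k1']*(s@s))
    R=np.array(d['R']); return -R.T@np.array(d['t']), R.T@np.r_[s,1]
def onz(d,uv,z):
    o,v=ray(d,uv); return o+v*(z-o[2])/v[2]
E
python3 - <<'E'
from h import *
print(sense())
for n in ('scene','side'):
    d=grab(n,n+'0.png'); R=np.array(d['R']);print(n,-R.T@np.array(d['t']),R[2],d['camera_matrix'],d['k1'])
E
```

```text
{'t': 0.0, 'q': array([-1.19296841e+00,  2.38817989e-01, -1.42400660e-02,  1.31919662e+00,
       -1.76920465e-05,  1.57078348e+00]), 'joint_vel': array([ 3.72993342e-05, -3.92482517e-05,  2.43880448e-05, -7.93705442e-04,
       -2.63402336e-04,  4.82572300e-04]), 'effort': array([-9.97453094e-05, -5.38778150e+01,  3.46440446e+01,  1.84816372e-02,
       -2.67077612e-04, -7.04589837e-06]), 'ee_pos': array([ 0.19351907, -0.48759564,  0.23066363]), 'ee_rot': array([ 9.82207296e-01,  1.87798553e-01, -1.45617476e-04, -7.14541716e-04]), 'force': array([0.06676317, 0.26498006, 0.16424172]), 'torque': array([ 0.0084658 , -0.03599776,  0.02541336]), 'grasp_force': 0.0, 'gripper_width': 0.08551166640986509}
scene [1.13219597 0.87134326 0.93401737] [-0.42652985 -0.69388393 -0.58017013] [[523.08730442   0.         317.0188553 ]
 [  0.         523.08730442 236.01202641]
 [  0.           0.           1.        ]] -0.08774670879208758
side [ 0.49291665 -0.98777852  1.33226726] [ 0.05786417  0.62122601 -0.78149215] [[450.29942557   0.         311.5958445 ]
 [  0.         450.29942557 242.28002191]
 [  0.           0.           1.        ]] -0.11190338017826797
```

View pics/scene0.png

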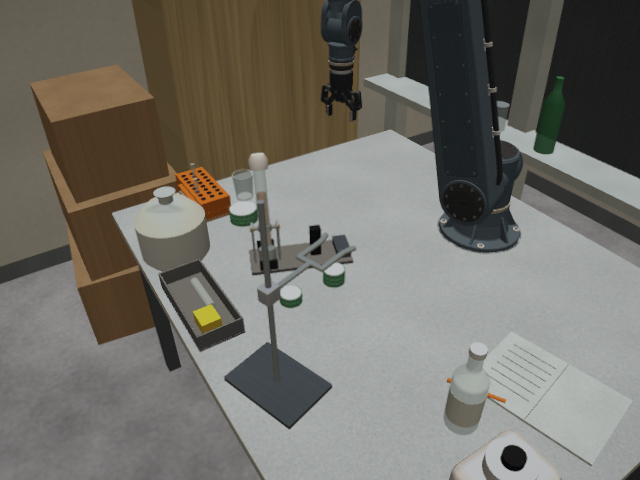

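View pics/side0.png

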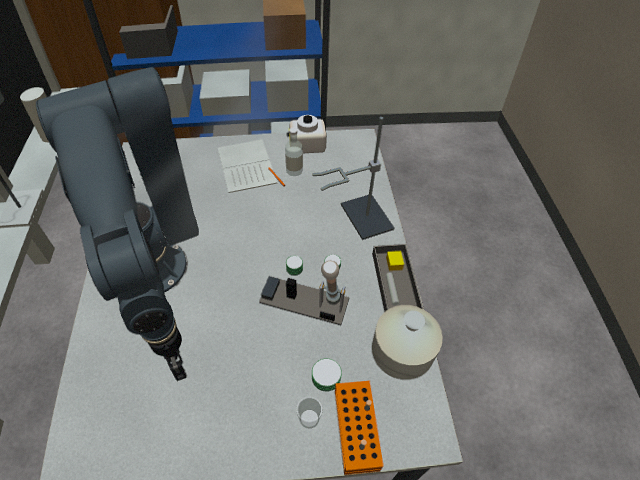

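Run:
```python
import cv2
a=cv2.imread('pics/side0.png');b=cv2.imread('pics/scene0.png')
cv2.imwrite('pics/c1.png',cv2.resize(a[105:330,250:430],(720,900),interpolation=cv2.INTER_CUBIC)[:,:][0:900][::1] if 0 else cv2.resize(a[110:260,300:460],(800,750),interpolation=3)[:600])
cv2.imwrite('pics/c2.png',cv2.resize(a[245:365,240:400],(800,600),interpolation=3))
cv2.imwrite('pics/c3.png',cv2.resize(b[145:415,220:380],(355,600),interpolation=3) if 0 else cv2.resize(b[220:370,210:410],(800,600),interpolation=3))
```

```text
(no output)
```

View pics/c1.png

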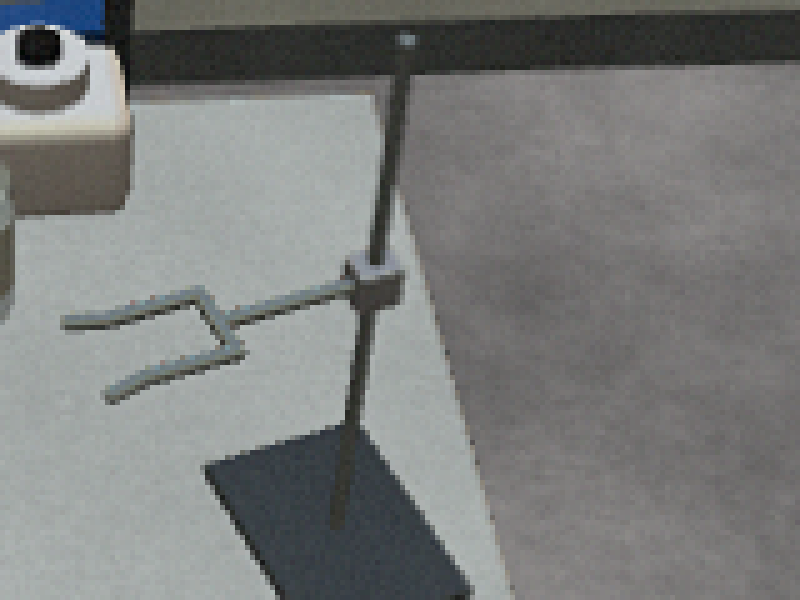

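View pics/c2.png

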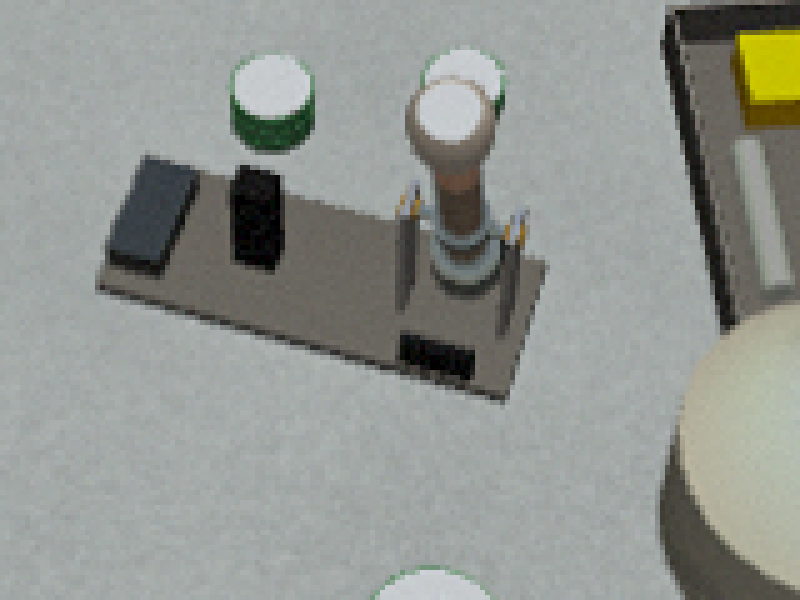

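View pics/c3.png

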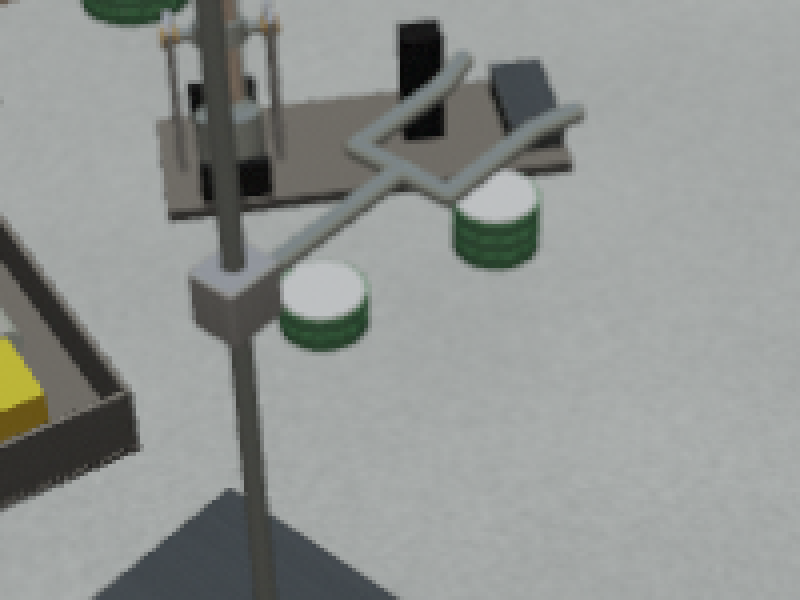

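```bash
cat > fit.py <<'E'
from h import *
from scipy.optimize import least_squares
import pickle
D={n:{k:v for k,v in grab(n).items()} for n in('side','scene')}
s1=lambda u,v:(300+u/5-.4,110+v/5-.4)
s2=lambda u,v:(240+u/5-.4,245+v/5-.4)
s3=lambda u,v:(210+u/4-.4,220+v/4-.4)
car=[('side',s2(98,284),(-.17,-.055,.012)),('side',s2(506,394),(.12,-.055,.012)),('side',s2(547,261),(.12,.055,.012)),
('side',s2(258,188),(-.07,0,.102)),('scene',s3(420,32),(-.07,0,.102)),('scene',s3(158,122),(.12,-.055,.012)),('scene',s3(170,212),(.12,.055,.012)),('scene',s3(572,160),(-.17,.055,.012))]
st=[('side',s1(62,322),(-.047,.038,.27)),('side',s1(107,399),(-.047,-.038,.27)),('side',s1(202,292),(.05,.031,.27)),('side',s1(242,352),(.05,-.031,.27)),
('scene',s3(467,58),(-.047,-.038,.27)),('scene',s3(581,109),(-.047,.038,.27)),('scene',s3(352,147),(.05,-.031,.27)),('scene',s3(450,192),(.05,.031,.27)),
('side',s1(205,466),(.1,.1,.014)),('side',s1(365,428),(.24,.1,.014)),('side',s1(408,38),(.17,0,.474))]
def fit(L,x0):
    def f(p):
        c,s=np.cos(p[2]),np.sin(p[2]);r=[]
        for n,uv,(x,y,z) in L: r+=list(proj(D[n],(p[0]+c*x-s*y,p[1]+s*x+c*y,z))[0]-uv)
        return r
    r=least_squares(f,x0,loss='soft_l1');print(r.x.round(4),np.array(r.fun if 0 else f(r.x)).reshape(-1,2).round(1).tolist());return r.x
fit(car,(.5,-.4,0)); fit(st,(.5,.2,.3))
for n,uv in(('a?',s2(272,85)),('b?',s2(465,75))): print(n,onz(D['side'],uv,.035)[:2])
print('large',onz(D['side'],(326,374),.042)[:2],'bottle',onz(D['side'],(294,140),.22)[:2],'bottle base scene',onz(D['scene'],(465,415),0)[:2])
E
python3 fit.py
```

```text
[ 0.5675 -0.1912 -0.3791] [[-0.5, -0.2], [0.4, 0.0], [0.2, -0.7], [-0.4, -1.3], [-0.0, -0.8], [-0.7, -0.9], [-0.6, -0.2], [0.5, -0.2]]
[0.6571 0.1321 0.2833] [[0.8, 0.1], [0.0, -0.7], [-0.5, 0.7], [-1.3, 0.2], [0.2, -0.1], [-1.1, 0.5], [1.1, -0.5], [-1.0, 0.4], [0.1, -0.4], [-0.8, -1.5], [0.1, 0.9]]
a? [ 0.51892201 -0.03928422]
b? [ 0.65712779 -0.04165825]
large [ 0.58832227 -0.46888747] bottle [0.55055807 0.40889322] bottle base scene [0.53199714 0.47168365]
```

Emit:
apply_moves --plan '[[[0.02,-0.009,0],0.04],[[0.07,-0.032,0],0.13],[[0.12,-0.055,0.01],0.22],[[0.17,-0.078,0.02],0.32],[[0.22,-0.1,0.03],0.41],[[0.27,-0.123,0.04],0.5],[[0.32,-0.146,0.05],0.6],[[0.37,-0.169,0.05],0.69],[[0.4,-0.183,0.05],0.75],[[0.406,-0.1854,0.05],0.757]]' --grip 1

```text
t: 1.45
ee_pos: [0.4979, -0.1797, 0.1809]
ee_rot: [0.984, -0.175, 0.001, -0.007]
force: [0.5, 0.1, -0.3]
gripper_width: 0.0853
grasp_force: 0.0
```

Emit:
apply_moves --plan '[[[0,0,0],0],[[0,0,0],0],[[0,0,0.04],0],[[0,0,0.08],0],[[0,0,0.11],0],[[0,0,0.1217],0],[[0,0,0.1217],0]]'

```text
t: 2.33
ee_pos: [0.497, -0.1802, 0.0596]
ee_rot: [0.984, -0.177, 0.001, -0.007]
force: [0.6, -0.3, 0.8]
gripper_width: 0.0851
grasp_force: 0.0
```

Run:
```python
from h import *
s=sense();print(s['t'],s['ee_pos'],s['ee_rot'],s['force'])
d=grab('scene');e=grab('side');w=grab('wrist')
a=cv2.resize(d['image'][190:310,230:390],(400,300));b=cv2.resize(e['image'][245:365,240:400],(400,300));c=cv2.resize(w['image'],(400,300))
cv2.imwrite('pics/g1.png',np.vstack([np.hstack([a,b]),np.hstack([c,c*0])]))
```

```text
2.325 [ 0.49696021 -0.18015707  0.05961744] [ 9.84216918e-01 -1.76839184e-01  7.38592813e-04 -6.66459866e-03] [ 0.64344038 -0.34697264  0.752158  ]
```

View pics/g1.png

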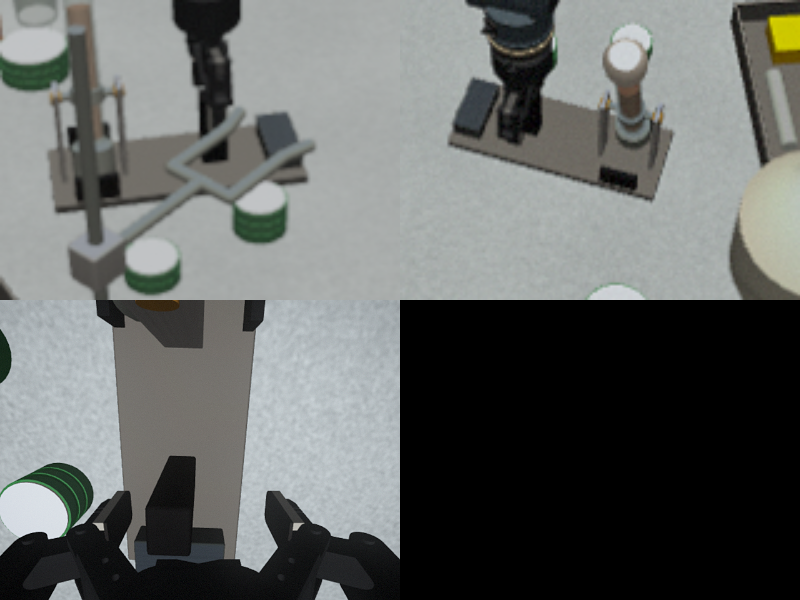

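Emit:
apply_moves --plan '[[[0,-0.008,0],0.012],[[0,-0.016,0],0.024],[[0,-0.016,0],0.024],[[0,-0.016,0],0.024]]'

```text
t: 2.98
ee_pos: [0.498, -0.1779, 0.0599]
ee_rot: [0.984, -0.178, 0.002, -0.012]
force: [-0.0, -0.2, 0.3]
gripper_width: 0.0854
grasp_force: 0.0
```

Emit:
apply_moves --plan '[[[0,0,0],0],[[0,0,0],0],[[0,0,0],0],[[0,0,0],0],[[0,0,0],0],[[0,0,0],0]]' --grip 0.1

```text
t: 3.72
ee_pos: [0.4989, -0.1766, 0.0605]
ee_rot: [0.984, -0.177, 0.003, -0.014]
force: [2.6, 9.2, 6.9]
gripper_width: 0.0231
grasp_force: 63.1
```

Run:
```python
from h import *
s=sense();print(s)
```

```text
{'t': 3.725, 'q': array([-0.3564455 ,  0.3602515 , -0.30465834,  0.9054755 ,  0.02812145,
        3.14160324]), 'joint_vel': array([-0.00023447,  0.00034402,  0.00093639,  0.00096605,  0.00060501,
       -0.00046111]), 'effort': array([ -4.56731379, -54.45315242,  27.81247437,  -0.54191524,
        -2.35205859,   0.09804156]), 'ee_pos': array([ 0.49893021, -0.17657161,  0.06050155]), 'ee_rot': array([ 0.98406259, -0.17726559,  0.00269476, -0.01380114]), 'force': array([2.63725275, 9.22996896, 6.93288201]), 'torque': array([ 1.58349843, -0.34162464, -0.04583076]), 'grasp_force': 63.092631697654724, 'gripper_width': 0.023069599430766342}
```

Emit:
apply_moves --plan '[[[0,0,0],0],[[0,0,0],0],[[0,0,0],0],[[0,0,-0.03],0],[[0,0,-0.07],-0.1],[[0,0,-0.1],-0.25],[[0,0,-0.1],-0.42],[[0,0,-0.1],-0.6],[[0,0,-0.1],-0.78],[[0,0,-0.1],-0.96]]' --grip 1

```text
t: 4.97
ee_pos: [0.4971, -0.1805, 0.1597]
ee_rot: [0.954, 0.299, 0.007, -0.01]
force: [0.7, 0.5, 0.2]
gripper_width: 0.0853
grasp_force: 0.0
```

Emit:
apply_moves --plan '[[[0,0,0],-0.17],[[0,0,0],-0.34],[[0,0,0],-0.51],[[0,0,0],-0.68],[[0,0,0],-0.85],[[0,0,0],-1.02],[[0,0,0],-1.19],[[0,0,0],-1.36],[[0,0,0],-1.5],[[0,0,0],-1.5]]'

```text
t: 6.22
ee_pos: [0.4971, -0.1805, 0.1597]
ee_rot: [0.497, 0.868, 0.012, -0.002]
force: [-0.1, -0.5, -0.1]
gripper_width: 0.0853
grasp_force: 0.0
```

Run:
```python
from h import *
s=sense();print(s['t'],s['q'],s['ee_pos'],s['ee_rot'])
d=grab('scene');e=grab('side');w=grab('wrist')
a=cv2.resize(d['image'][190:310,230:390],(400,300),interpolation=3);b=cv2.resize(e['image'][245:365,240:400],(400,300),interpolation=3);c=cv2.resize(w['image'],(400,300))
cv2.imwrite('pics/g2.png',np.vstack([np.hstack([a,b]),np.hstack([c,c*0])]))
R=np.array(w['R']);print(-R.T@w['t'],R)
import pickle;pickle.dump((d,e,w),open('g2.pkl','wb'))
```

```text
6.225 [-0.36259292  0.27925651 -0.14447145  1.14803045  0.02471923  0.67793561] [ 0.49709626 -0.18047101  0.15970638] [ 0.49707659  0.86761851  0.01213046 -0.00241568]
[ 0.45889325 -0.12093619  0.30355989] [[ 0.8635398   0.50390836  0.01937487]
 [ 0.48096691 -0.83455581  0.26867718]
 [ 0.15155808 -0.22269477 -0.9630354 ]]
```

View pics/g2.png

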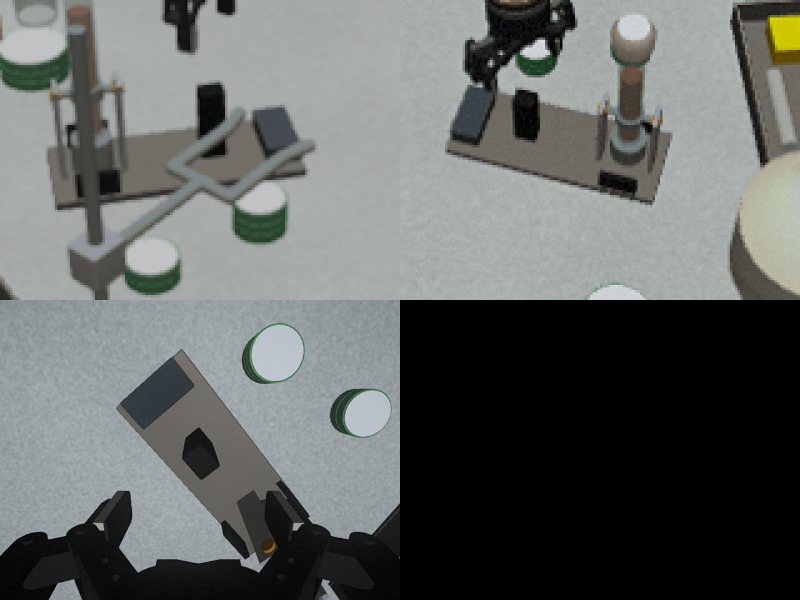

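```bash
cat > fit2.py <<'E'
from h import *
from scipy.optimize import least_squares
import pickle
d,e,w=pickle.load(open('g2.pkl','rb'));D={'scene':d,'side':e}
def fit(L,x0):
    def f(p):
        c,s=np.cos(p[2]),np.sin(p[2]);r=[]
        for n,uv,(x,y,z) in L: r+=list(proj(D[n],(p[0]+c*x-s*y,p[1]+s*x+c*y,z))[0]-uv)
        return r
    r=least_squares(f,x0,loss='soft_l1');print(r.x.round(4),np.array(f(r.x)).reshape(-1,2).round(1).tolist());return r.x
a=lambda u,v:(240+u/2.5-.3,245+v/2.5-.3); b=lambda u,v:(230+u/2.5-.3,190+v/2.5-.3)
p=fit([('side',a(46,152),(-.17,-.055,.012)),('side',a(255,199),(.12,-.055,.012)),('side',a(272,132),(.12,.055,.012)),
('scene',b(210,89),(-.07,0,.102)),('scene',b(48,151),(.12,-.055,.012)),('scene',b(57,204),(.12,.055,.012)),('scene',b(304,169),(-.17,.055,.012))],(.56,-.2,-.37))
# wrist check: block top corners drawn over the picture
c,s=np.cos(p[2]),np.sin(p[2]);M=np.array([[c,-s],[s,c]])
im=cv2.resize(w['image'],(400,300)); im=w['image'].copy()
for P in [(-.055,.012,.102),(-.085,.012,.102),(-.085,-.012,.102),(-.055,-.012,.102),(-.17,.055,.012),(-.17,-.055,.012)]:
    X=np.r_[p[:2]+M@P[:2],P[2]]; uv=proj(w,X)[0]; print(P,uv.round(1)); cv2.circle(im,tuple(int(t) for t in uv.round()),2,(0,0,255),-1)
i0=im[60:300,160:400]; g=cv2.resize(i0,(600,600),interpolation=3)
cv2.imwrite('pics/w2.png',np.clip(g.astype(int)*2,0,255).astype(np.uint8))
print('grip',p[:2]+M@[-.07,0])
E
python3 fit2.py
```

```text
[ 0.5652 -0.1983 -0.3439] [[-0.1, -0.9], [-0.1, 0.1], [0.1, -0.7], [0.0, -0.4], [-1.3, -1.5], [-0.5, 0.4], [1.1, -0.8]]
(-0.055, 0.012, 0.102) [355.6 267.3]
(-0.085, 0.012, 0.102) [323.  229.5]
(-0.085, -0.012, 0.102) [291.3 255.5]
(-0.055, -0.012, 0.102) [324.3 291.9]
(-0.17, 0.055, 0.012) [289.9  79.4]
(-0.17, -0.055, 0.012) [184.6 176.6]
grip [ 0.49930421 -0.17469116]
```

View pics/w2.png

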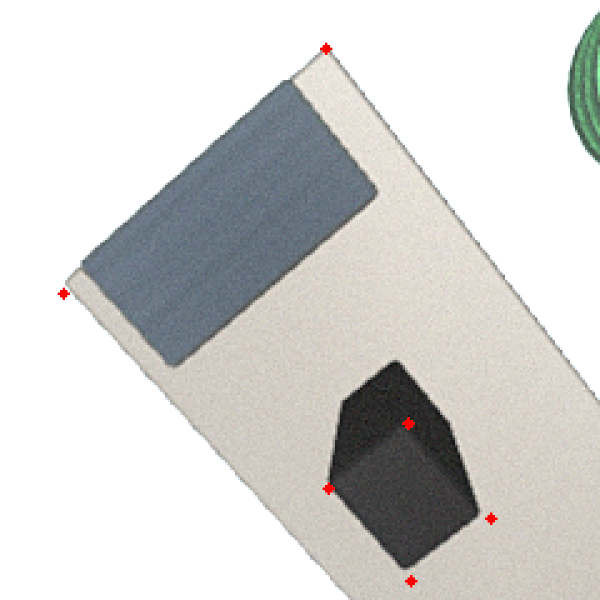

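```bash
cat >> fit2.py <<'E'
D['wrist']=w
k=lambda u,v:(160+u/2.5-.3,60+v/2.5-.3)
p=fit([('wrist',k(*uv),P) for uv,P in (((479,514),(-.055,.012,.102)),((403,425),(-.085,.012,.102)),((330,485),(-.085,-.012,.102)),((405,569),(-.055,-.012,.102)),((327,48),(-.17,.055,.012)),((66,281),(-.17,-.055,.012)))],p)
c,s=np.cos(p[2]),np.sin(p[2]);g=p[:2]+np.array([[c,-s],[s,c]])@[-.07,0]
from scipy.spatial.transform import Rotation as Ro
S=sense();M=Ro.from_quat(S['ee_rot']).as_matrix();print('grip',g,'tool axes',M.round(4).tolist(),'shift',M.T@(np.r_[g,.059]-S['ee_pos']))
yx=np.arctan2(M[1,0],M[0,0]);print('yaw',yx,'spin',yx-(p[2]+np.pi)+2*np.pi*0)
E
python3 fit2.py | tail -3
```

```text
[ 0.5632 -0.1993 -0.3621] [[2.1, 1.1], [0.6, -1.9], [-2.5, -0.3], [-0.1, 3.2], [0.4, -1.5], [-2.5, 0.8]]
grip [ 0.49775867 -0.17449092] tool axes [[-0.5044, 0.8634, 0.008], [0.8633, 0.5041, 0.0235], [0.0163, 0.0188, -0.9997]] shift [0.00313547 0.00158476 0.10085224]
yaw 2.0995879500351364 spin -0.6799284671448822
```

Emit:
apply_moves --plan '[[[0.001,0.001,0],-0.17],[[0.003,0.002,0],-0.34],[[0.003,0.0023,0],-0.51],[[0.003,0.0023,0.01],-0.66],[[0.003,0.0023,0.04],-0.686],[[0.003,0.0023,0.08],-0.686],[[0.003,0.0023,0.1],-0.686],[[0.003,0.0023,0.1008],-0.686],[[0.003,0.0023,0.1008],-0.686]]'

```text
t: 7.5
ee_pos: [0.499, -0.1744, 0.0598]
ee_rot: [0.176, 0.984, 0.012, 0.002]
force: [0.1, -0.7, 0.7]
gripper_width: 0.085
grasp_force: 0.0
```

Emit:
apply_moves --plan '[[[0,0,0],0],[[0,0,0],0],[[0,0,0],0],[[0,0,0],0],[[0,0,0],0],[[0,0,0],0]]' --grip 0.1

```text
t: 8.25
ee_pos: [0.4985, -0.1747, 0.06]
ee_rot: [0.176, 0.984, 0.012, 0.002]
force: [-1.9, -0.5, 9.1]
gripper_width: 0.0235
grasp_force: 58.2
```

Run:
```python
from h import *
s=sense();print(s)
d=grab('scene','s3.png');e=grab('side','e3.png')
import pickle;pickle.dump((d,e),open('g3.pkl','wb'))
a=cv2.resize(d['image'][140:300,210:370],(400,400),interpolation=3);b=cv2.resize(e['image'][230:390,240:400],(400,400),interpolation=3)
cv2.imwrite('pics/g3.png',np.hstack([a,b]))
```

```text
{'t': 8.25, 'q': array([-0.350729  ,  0.35924715, -0.30776081,  0.90340892,  0.02356089,
        0.00289983]), 'joint_vel': array([-0.00031548, -0.00080462,  0.00095885, -0.00080656,  0.00041324,
        0.00010786]), 'effort': array([  0.41795718, -53.22671413,  27.86855578,  -1.15451407,
         1.10309903,  -0.21642285]), 'ee_pos': array([ 0.49848876, -0.17467818,  0.05998171]), 'ee_rot': array([0.17588014, 0.98434108, 0.01156964, 0.00222528]), 'force': array([-1.93454747, -0.46695783,  9.07290492]), 'torque': array([-0.7716163 ,  0.85632076, -0.21391277]), 'grasp_force': 58.20876181125641, 'gripper_width': 0.023487865418045623}
```

View pics/g3.png

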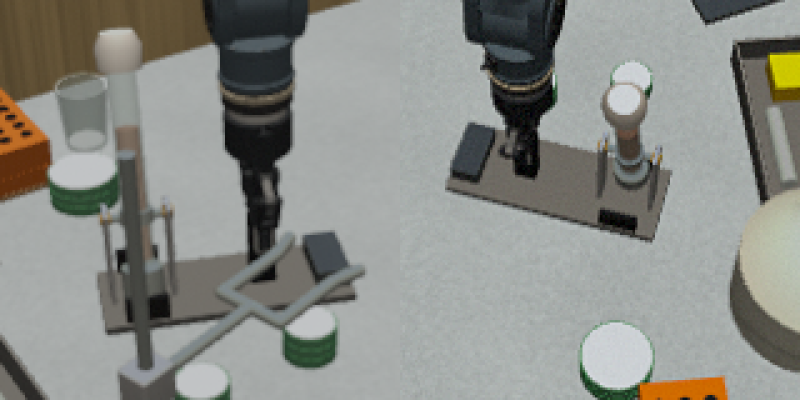

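```bash
cat > m.py <<'E'
from h import *
from scipy.spatial.transform import Rotation as Ro
from scipy.ndimage import map_coordinates,gaussian_filter
def carrier(s):
    Rt=Ro.from_quat(s['ee_rot']).as_matrix(); Rc=Rt@np.diag([-1,1,-1]); return Rc, s['ee_pos']+Rc@[.07,0,-.060]
def score(d,P,ax,view_only=None):
    """mean silhouette gradient of the column, pivot P, unit axis ax"""
    g=d['g']; cam=-np.array(d['R']).T@np.array(d['t']); tot=0
    for z,r,wt in d['zz']:
        C=P+z[:,None]*ax; n=np.cross(ax,C-cam); n/=np.linalg.norm(n,axis=1,keepdims=True)
        for sg in(-1,1):
            p=proj(d,C+sg*r*n); q=proj(d,C+sg*(r+.002)*n); u=q-p; u/=np.linalg.norm(u,axis=1,keepdims=True)
            a=map_coordinates(g,(p+1.0*u)[:,::-1].T,order=1); b=map_coordinates(g,(p-1.0*u)[:,::-1].T,order=1)
            tot+=wt*np.abs(a-b).mean()
    return tot
def measure(ims,s,verbose=True):
    Rc,o=carrier(s); out=[]
    P=o+Rc@[.07,0,.12]; th=np.arange(-.40,.40,.004)
    for n,d in ims.items():
        d['g']=gaussian_filter(cv2.cvtColor(d['image'],cv2.COLOR_BGR2LAB).astype(np.float32),(.7,.7,0))[...,0]
        d['zz']=[(np.linspace(.17,.20,8),.026,1.),(np.linspace(.06,.16,15),.016,1.)]
        sc=np.array([score(d,P,Rc@[0,-np.sin(t),np.cos(t)]) for t in th])
        i=int(sc[2:-2].argmax())+2; c=np.polyfit(th[i-2:i+3],sc[i-2:i+3],2); t=-c[1]/2/c[0]
        out.append(t)
        if verbose: print(n,round(t,4),'score',sc[i].round(1),'median',np.median(sc).round(1),'2nd',[(round(th[j],3),sc[j].round(1)) for j in range(2,len(th)-2) if sc[j]==sc[j-2:j+3].max() and j!=i and sc[j]>.7*sc[i]])
    return out
E
python3 - <<'E'
from m import *
import pickle
d,e=pickle.load(open('g3.pkl','rb'));s=sense();print(carrier(s))
measure({'scene':d,'side':e},s)
d,e,w=pickle.load(open('g2.pkl','rb'))
measure({'scene':d,'side':e},s)
E
```

```text
(array([[ 9.38131773e-01,  3.46174598e-01, -8.48080966e-03],
       [-3.46278310e-01,  9.37873176e-01, -2.20281117e-02],
       [ 3.28351194e-04,  2.36019919e-02,  9.99721380e-01]]), array([ 5.64668709e-01, -1.97560165e-01,  1.39121774e-05]))
scene 0.3502 score 103.3 median 78.0 2nd [(np.float64(-0.024), np.float32(76.2)), (np.float64(0.188), np.float32(101.7)), (np.float64(0.232), np.float32(102.1))]
side 0.2849 score 192.5 median 51.3 2nd [(np.float64(0.2), np.float32(159.6))]
scene 0.0129 score 113.8 median 85.2 2nd [(np.float64(0.064), np.float32(109.8))]
side 0.1104 score 210.7 median 97.1 2nd []
```

Emit:
apply_moves --plan '[[[0,0,-0.02],0],[[0,0,-0.06],0],[[0.01,0.01,-0.09],-0.04],[[0.04,0.045,-0.1],-0.13],[[0.075,0.08,-0.1],-0.24],[[0.11,0.12,-0.1],-0.36],[[0.145,0.156,-0.1],-0.48],[[0.175,0.19,-0.1],-0.58],[[0.193,0.208,-0.1],-0.63],[[0.196,0.211,-0.1],-0.637]]'

```text
t: 9.6
ee_pos: [0.385, 0.0901, 0.1638]
ee_rot: [-0.143, 0.99, 0.011, 0.005]
force: [0.1, -0.3, -8.6]
gripper_width: 0.0234
grasp_force: 61.5
```

Emit:
apply_moves --plan '[[[0,0,0.01],0],[[0,0,0.03],0],[[0,0,0.05],0],[[0,0,0.062],0],[[0,0,0.065],0],[[0,0,0.065],0]]'

```text
t: 10.35
ee_pos: [0.3875, 0.0905, 0.0995]
ee_rot: [-0.141, 0.99, 0.011, 0.006]
force: [0.3, -0.7, -7.7]
gripper_width: 0.0233
grasp_force: 61.4
```

```bash
cat > look.py <<'E'
from m import *
import sys
F=np.array([.6571,.1321]);fy=.283; Rf=np.array([[np.cos(fy),-np.sin(fy)],[np.sin(fy),np.cos(fy)]])
def look(fn=None):
    s=sense();ims={n:grab(n) for n in('scene','side')}
    Rc,o=carrier(s);P=o+Rc@[.07,0,.12]
    print('t',round(s['t'],3),'ee',s['ee_pos'].round(4),'yaw',round(np.arctan2(Rc[1,0],Rc[0,0]),4),'zc',o[2].round(4),'tiltx',np.round(-Rc[:2,2]@Rc[:2,1],4),'pivot in fork',(Rf.T@(P[:2]-F)).round(4),'F',s['force'].round(1),'j6',s['q'][5].round(3))
    r=measure(ims,s)
    if fn:
        f=Rf@[-.03,0]+F
        c=proj(ims['scene'],np.r_[f,.27])[0].astype(int);e=proj(ims['side'],np.r_[f,.27])[0].astype(int)
        cut=lambda im,c,h:cv2.resize(im[max(c[1]-h,0):c[1]+h,max(c[0]-h,0):c[0]+h],(400,400),interpolation=3)
        cv2.imwrite('pics/'+fn,np.hstack([cut(ims['scene']['image'],c,80),cut(ims['side']['image'],e,80)]))
    return r
if __name__=='__main__': look(sys.argv[1] if len(sys.argv)>1 else None)
E
python3 look.py f1.png
```

```text
t 10.35 ee [0.3875 0.0905 0.0995] yaw 0.283 zc 0.0406 tiltx 0.0203 pivot in fork [-0.1314  0.0341] F [ 0.3 -0.7 -7.7] j6 -0.07
scene -0.0782 score 144.2 median 30.8 2nd [(np.float64(0.268), np.float32(104.9))]
side 0.2753 score 193.3 median 33.0 2nd []
```

View pics/f1.png

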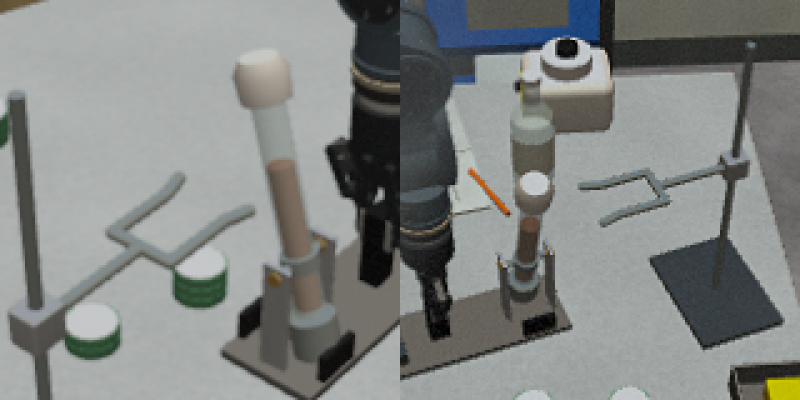

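Emit:
apply_moves --plan '[[[-0.015,0,0],0],[[-0.05,0,0],0],[[-0.09,0,0],0],[[-0.12,0,0],0],[[-0.131,0,0],0],[[-0.131,-0.005,0],0],[[-0.131,-0.015,0],0],[[-0.131,-0.028,0],0],[[-0.131,-0.038,0],0],[[-0.131,-0.042,0],0]]'

```text
t: 11.7
ee_pos: [0.5249, 0.086, 0.1007]
ee_rot: [-0.141, 0.99, 0.011, 0.006]
force: [0.0, 0.6, -8.7]
gripper_width: 0.0236
grasp_force: 61.5
```

```bash
sed -i 's/    return out/    print("both",best(ims,P,Rc,th)); return out/' m.py
cat >> m.py <<'E'
def best(ims,P,Rc,th):
    sc=sum(np.array([score(d,P,Rc@[0,-np.sin(t),np.cos(t)]) for t in th]) for d in ims.values())
    i=int(sc[2:-2].argmax())+2; c=np.polyfit(th[i-2:i+3],sc[i-2:i+3],2); return round(-c[1]/2/c[0],4),sc[i].round(1)
E
python3 look.py
```

```text
t 11.7 ee [0.5249 0.086  0.1007] yaw 0.2824 zc 0.0417 tiltx 0.0202 pivot in fork [-0.0007 -0.0086] F [ 0.   0.6 -8.7] j6 -0.133
scene -0.168 score 135.1 median 29.2 2nd [(np.float64(-0.044), np.float32(114.8))]
side -0.0482 score 167.2 median 51.8 2nd []
both (np.float64(-0.0447), np.float32(279.8))
```

Emit:
apply_moves --plan '[[[0,0,0],0],[[0,0,0],0],[[0,0,0],0],[[0,0,0],0]]'

```text
t: 12.3
ee_pos: [0.5247, 0.0872, 0.1005]
ee_rot: [-0.142, 0.99, 0.011, 0.006]
force: [-0.3, 0.6, -8.6]
gripper_width: 0.0233
grasp_force: 61.6
```

```bash
python3 look.py
```

```text
t 12.3 ee [0.5247 0.0872 0.1005] yaw 0.2839 zc 0.0415 tiltx 0.0204 pivot in fork [-0.0005 -0.0073] F [-0.3  0.6 -8.6] j6 -0.132
scene -0.1677 score 156.3 median 22.7 2nd []
side -0.1395 score 154.2 median 51.3 2nd []
both (np.float64(-0.1656), np.float32(297.3))
```

Emit:
apply_moves --plan '[[[0,0.001,0],0],[[0,0.003,0],0],[[0,0.005,0],0],[[0,0.007,0],0],[[0,0.009,0],0],[[0,0.01,0],0],[[0,0.011,0],0],[[0,0.011,0],0],[[0,0.011,0],0],[[0,0.011,0],0]]'

```text
t: 13.65
ee_pos: [0.5217, 0.0976, 0.1007]
ee_rot: [-0.141, 0.99, 0.011, 0.006]
force: [0.5, 0.1, -7.6]
gripper_width: 0.0231
grasp_force: 61.6
```

```bash
python3 look.py; python3 look.py
```

```text
t 13.65 ee [0.5217 0.0976 0.1007] yaw 0.2836 zc 0.0417 tiltx 0.0203 pivot in fork [-0.0005  0.0035] F [ 0.5  0.1 -7.6] j6 -0.111
scene -0.159 score 139.4 median 29.8 2nd [(np.float64(-0.068), np.float32(112.7))]
side -0.0661 score 163.0 median 55.8 2nd []
both (np.float64(-0.0679), np.float32(275.7))
t 13.75 ee [0.5217 0.0976 0.1007] yaw 0.2836 zc 0.0418 tiltx 0.0203 pivot in fork [-0.0005  0.0035] F [-0.   0.3 -8.5] j6 -0.111
scene -0.1589 score 139.5 median 29.3 2nd [(np.float64(-0.068), np.float32(111.7))]
side -0.0674 score 162.9 median 54.7 2nd []
both (np.float64(-0.0695), np.float32(274.7))
```

Emit:
apply_moves --plan '[[[0,0.001,0],0],[[0,0.002,0],0],[[0,0.002,0],0],[[0,0.002,0],0],[[0.03,0.002,0],0],[[0.09,0.002,0],0],[[0.14,0.006,0],0],[[0.16,0.016,0],0]]'

```text
t: 14.85
ee_pos: [0.3602, 0.0673, 0.0985]
ee_rot: [-0.141, 0.99, 0.011, 0.005]
force: [1.6, 0.4, -8.5]
gripper_width: 0.0232
grasp_force: 61.5
```

```bash
python3 look.py; python3 look.py
```

```text
t 14.85 ee [0.3602 0.0673 0.0985] yaw 0.2826 zc 0.0394 tiltx 0.0204 pivot in fork [-0.1639  0.0194] F [ 1.6  0.4 -8.5] j6 -0.116
scene -0.0749 score 152.2 median 23.8 2nd [(np.float64(-0.028), np.float32(133.2))]
side -0.1915 score 156.8 median 84.4 2nd [(np.float64(-0.088), np.float32(143.6)), (np.float64(-0.06), np.float32(144.4))]
both (np.float64(-0.0747), np.float32(295.2))
t 14.95 ee [0.3607 0.068  0.0988] yaw 0.2837 zc 0.0397 tiltx 0.0208 pivot in fork [-0.1633  0.0201] F [ 0.2 -0.9 -7.9] j6 -0.116
scene -0.073 score 152.5 median 23.5 2nd [(np.float64(-0.028), np.float32(130.8))]
side 0.0065 score 156.6 median 111.2 2nd [(np.float64(-0.16), np.float32(130.0))]
both (np.float64(-0.0718), np.float32(285.5))
```

```bash
cat > prof.py <<'E'
from m import *
import pickle,sys
def prof(ims,s):
    Rc,o=carrier(s);P=o+Rc@[.07,0,.12]
    for n,d in ims.items():
        lab=gaussian_filter(cv2.cvtColor(d['image'],cv2.COLOR_BGR2LAB).astype(np.float32),(.6,.6,0))
        cam=-np.array(d['R']).T@np.array(d['t'])
        for z in(.10,.14,.185):
            C=P+Rc@[0,0,z]; y=np.arange(-.06,.0601,.004); uv=proj(d,C+y[:,None]*Rc[:,1])
            pr=np.array([map_coordinates(lab[...,k],uv[:,::-1].T,order=1) for k in range(3)])
            print(n,z);[print('  ',' '.join('%d'%v for v in r)) for r in pr]
if __name__=='__main__':
    s=sense();ims={n:grab(n) for n in('scene','side')};pickle.dump((ims,s),open('now.pkl','wb'));prof(ims,s)
E
python3 prof.py
```

```text
scene 0.1
   183 183 183 183 182 181 181 182 183 183 179 159 137 118 109 108 109 109 107 109 139 172 176 128 49 18 33 38 32 17 14
   126 126 126 126 126 126 126 126 126 126 126 126 126 131 134 134 134 134 133 130 126 126 126 126 127 127 127 128 127 128 127
   128 128 128 128 128 128 128 128 128 128 128 128 130 135 138 139 139 139 139 135 130 128 128 128 127 127 127 127 127 126 127
scene 0.14
   179 179 180 180 180 179 180 181 181 181 181 166 143 142 144 145 146 146 146 145 147 166 142 88 62 42 22 14 14 15 23
   126 126 126 126 126 126 126 126 126 126 126 126 125 125 125 125 125 125 125 125 125 126 126 127 128 128 127 128 127 127 128
   128 128 128 128 128 128 128 128 128 128 128 128 129 129 129 129 129 129 129 129 129 128 128 128 128 128 128 127 128 127 127
scene 0.185
   181 182 182 181 181 181 182 181 177 154 141 149 155 158 160 161 160 159 155 151 145 138 132 128 163 177 118 39 41 48 55
   126 126 126 126 126 126 126 126 126 127 128 128 128 128 128 128 128 128 128 128 128 128 128 128 127 126 126 127 127 127 128
   128 128 128 128 128 128 128 128 128 130 133 134 134 134 134 134 134
[... 500 characters left out ...]
122 110 99 96 98 102 105 107 111 117 124 129 135 140 143
   125 125 126 126 128 130 132 131 129 128 128 128 126 126 125 125 124 126 127 128 128 128 129 129 129 128 129 129 129 128 128
   128 129 129 130 132 135 137 136 135 134 134 133 132 131 129 130 130 131 133 133 133 133 133 134 134 134 134 134 135 135 135
side 0.185
   164 153 142 135 131 120 103 94 95 100 105 111 117 124 131 140 148 161 184 199 202 202 202 201 201 198 188 179 174 173 173
   125 125 124 125 125 125 127 128 128 128 128 128 128 129 129 129 128 128 127 127 127 127 127 127 127 126 126 126 125 125 125
   128 128 128 128 128 129 131 132 133 133 134 134 134 135 135 135 136 135 130 126 125 126 126 125 125 126 126 127 128 128 128
```

```bash
cat > step.py <<'E'
from m import *
import sys,pickle,os,json
F=np.array([.6571,.1321]);fy=.283;Rf=np.array([[np.cos(fy),-np.sin(fy)],[np.sin(fy),np.cos(fy)]])
I,MGH,K,C,B=.00333,.24*9.81*.014,.0172,.010,1.009; TAU=.05; DT=1/80
# state: th(rel), thd, eq(rel), y, (lag input = command)
A1=(MGH-K)/I
def prop(x,cmd0,rows,T=.125,P=None):
    """advance x=[th,thd,eq,y,v] with lateral commands at row ends"""
    c=cmd0; tr=[]
    for r in rows:
        n=int(round(T/DT))
        for i in range(n):
            u=c+(r-c)*(i+1)/n
            v=(u-x[3])/TAU; a=(v-x[4])/DT*.5; v=x[4]+a*DT
            thdd=A1*(x[0]-x[2])-C/I*x[1]+B*a
            x=np.array([x[0]+DT*x[1],x[1]+DT*thdd,x[2],x[3]+DT*v,v])
        c=r; tr.append(x)
    if P is not None:
        f=np.array([[0,1,0],[A1,-C/I,-A1],[0,0,0]]);
        for _ in range(int(round(T*len(rows)/DT))):
            G=np.eye(3)+DT*f; P=G@P@G.T+np.diag([1e-8,(.06**2)*DT*.3,1e-8])
    return x,c,np.array(tr),P
def meas(d,s):
    Rc,o=carrier(s);Pv=o+Rc@[.07,0,.12]
    b=gaussian_filter(cv2.cvtColor(d['image'],cv2.COLOR_BGR2LAB)[...,2].astype(np.float32),.6)
    res=[]
    y=np.arange(-.09,.0901,.001)
    for z in list(np.linspace(.172,.198,7))+list(np.linspace(.085,.105,5)):
        t=0.
        for _ in range(3):
            Cn=Pv+Rc@[0,-z*np.sin(t),z*np.cos(t)]
            uv=proj(d,Cn+y[:,None]*Rc[:,1]); p=map_coordinates(b,uv[:,::-1].T,order=1)
            m=(p>130.8) if z>.16 else (p>133.3)
            n,l,st,ce=cv2.connectedComponentsWithStats(m.astype(np.uint8)[None])
            if n<2: break
            k=1+st[1:,4].argmax(); cen=y[st[k,0]]+ (st[k,2]-1)*.0005; w=st[k,2]
            t=-np.arcsin(np.clip((-z*np.sin(t)+cen)/z,-.5,.5))
        if n>1: res.append((z,t,w))
    res=np.array(res); h=res[res[:,0]>.16]; tu=res[res[:,0]<.16]
    print('head',np.round(np.median(h[:,1]),4),'w',np.median(h[:,2]),'tube',np.round(np.median(tu[:,1]),4) if len(tu) else None,'w',np.median(tu[:,2]) if len(tu) else None)
    return np.median(h[:,1])
def plan(x,cmd,yt,N=24,wy=.05):
    z=np.zeros(N); 
    def resid(u):
        _,_,tr,_=prop(x,cmd,cmd+u); 
        d2=np.diff(np.r_[0,0,u]) ; d2=np.diff(d2)
        e=tr[:,0]-tr[:,2]; sT=(-C/I+np.sqrt((C/I)**2+4*A1))/2
        return np.r_[e/.03,(tr[:,3]-yt)/wy,d2/.006,np.diff(np.r_[0,u])/.03,30*(tr[-1,1]+(sT+C/I)*e[-1])/.1,tr[-1,4]/.02]
    r0=resid(z); J=np.array([(resid(np.eye(N)[i]*.01)-r0)/.01 for i in range(N)]).T
    return np.linalg.lstsq(J,-r0,rcond=None)[0]
def main(rows,yt,wy,dt0=None):
    s=sense();d=grab('scene');pickle.dump((d,s),open('last.pkl','wb'))
    Rc,o=carrier(s);Pv=o+Rc@[.07,0,.12];fk=Rf.T@(Pv[:2]-F); phi=-Rc[:2,2]@Rc[:2,1]
    th=meas(d,s)
    if os.path.exists('kf.pkl'): x,P,cmd,t0=pickle.load(open('kf.pkl','rb'))
    else: x=np.array([th,0,-.035,fk[1],0]);P=np.diag([.02,.04,.012])**2;cmd=fk[1];t0=s['t']
    gap=s['t']-t0-.125*len(rows)
    if gap>.01: x,cmd,_,P=prop(x,cmd,[cmd],T=gap,P=P)
    if rows: x,cmd,_,P=prop(x,cmd,[cmd+r for r in rows],P=P)
    off=fk[1]-x[3]; x[3]+=off; cmd+=off
    inn=th-x[0]; H=np.array([[1,0,0]]);S=P[0,0]+.004**2;Kg=P[:,0]/S;x[:3]+=Kg*inn;P=P-np.outer(Kg,P[0])
    print('t',round(s['t'],3),'fork xy',fk.round(4),'zc',o[2].round(4),'phi',phi.round(4),'yerr',off.round(4),'innov',inn.round(4),'x',x.round(4),'sd',np.sqrt(np.diag(P)).round(4),'world',(x[0]+phi).round(4))
    x2,cmd,_,P=prop(x,cmd,[cmd],T=.05,P=P); pickle.dump((x2,P,cmd,s['t']+.05),open('kf.pkl','wb'))
    u=plan(x2,cmd,yt,wy=wy);_,_,tr,_=prop(x2,cmd,cmd+u)
    print('u mm',(u*1000).round(1)[:14].tolist());print('th',tr[:14,0].round(3).tolist(),'y',tr[::3,3].round(3).tolist())
if __name__=='__main__':
    main(json.loads(sys.argv[1]),float(sys.argv[2]),float(sys.argv[3]))
E
python3 - <<'E'
from step import *
ims,s=pickle.load(open('now.pkl','rb'));meas(ims['scene'],s)
d,e=pickle.load(open('g3.pkl','rb'));
E
python3 step.py '[]' 0.02 0.1
```

```text
head -0.0297 w 57.0 tube -0.0294 w 28.0
head -0.0324 w 57.0 tube -0.0294 w 28.0
t 15.15 fork xy [-0.1594  0.0192] zc 0.0403 phi 0.0201 yerr 0.0 innov 0.0 x [-0.0324  0.     -0.035   0.0192  0.    ] sd [0.0039 0.04   0.012 ] world -0.0124
u mm [-2.0, -4.9, -7.9, -10.7, -13.0, -14.8, -16.0, -16.8, -17.2, -17.2, -17.0, -16.6, -16.1, -15.5]
th [-0.033, -0.035, -0.037, -0.037, -0.038, -0.038, -0.038, -0.038, -0.037, -0.037, -0.036, -0.036, -0.035, -0.035] y [0.018, 0.009, 0.004, 0.002, 0.003, 0.005, 0.006, 0.007]
```

Emit:
apply_moves --plan '[[[0,0,0],0],[[0,0,0],0],[[0,0,0],0]]'

```text
t: 15.58
ee_pos: [0.3637, 0.0682, 0.0986]
ee_rot: [-0.141, 0.99, 0.011, 0.006]
force: [-1.0, -0.6, -8.3]
gripper_width: 0.0234
grasp_force: 61.6
```

```bash
python3 step.py '[0,0,0]' 0.02 0.1
```

```text
head -0.0324 w 57.0 tube -0.0353 w 27.0
t 15.575 fork xy [-0.1605  0.0194] zc 0.0396 phi 0.0204 yerr 0.0002 innov -0.0008 x [-0.0324  0.002  -0.0348  0.0194  0.    ] sd [0.0038 0.016  0.0116] world -0.012
u mm [-2.3, -5.5, -9.0, -12.2, -14.8, -16.8, -18.3, -19.2, -19.6, -19.7, -19.5, -19.0, -18.5, -17.8]
th [-0.033, -0.035, -0.037, -0.038, -0.038, -0.038, -0.038, -0.038, -0.037, -0.037, -0.036, -0.036, -0.035, -0.035] y [0.018, 0.008, 0.002, -0.0, 0.001, 0.003, 0.004, 0.005]
```

Emit:
apply_moves --plan '[[[0,0,0],0],[[0,0,0],0],[[0,0,0],0],[[0,0,0],0],[[0,0,0],0]]'

```text
t: 16.25
ee_pos: [0.3637, 0.0682, 0.0988]
ee_rot: [-0.141, 0.99, 0.011, 0.006]
force: [0.5, -0.2, -8.7]
gripper_width: 0.0232
grasp_force: 61.6
```

```bash
python3 step.py '[0,0,0,0,0]' 0.02 0.1
```

```text
head -0.0297 w 57.0 tube -0.0294 w 28.0
t 16.25 fork xy [-0.1605  0.0194] zc 0.0398 phi 0.0203 yerr 0.0 innov 0.0002 x [-0.0297  0.0058 -0.0349  0.0194  0.    ] sd [0.0039 0.0149 0.0083] world -0.0094
u mm [-5.1, -12.4, -20.1, -27.1, -33.1, -37.6, -40.9, -42.9, -44.0, -44.2, -43.7, -42.8, -41.6, -40.2]
th [-0.031, -0.035, -0.039, -0.041, -0.043, -0.043, -0.042, -0.041, -0.04, -0.039, -0.038, -0.037, -0.036, -0.035] y [0.016, -0.006, -0.02, -0.025, -0.022, -0.018, -0.015, -0.013]
```

Emit:
apply_moves --plan '[[[0,-0.002,0],0],[[0,-0.006,0],0],[[0,-0.01,0],0],[[0,-0.013,0],0],[[0,-0.015,0],0],[[0,-0.016,0],0]]'

```text
t: 17.05
ee_pos: [0.3682, 0.0527, 0.0984]
ee_rot: [-0.141, 0.99, 0.011, 0.006]
force: [-0.0, -0.0, -8.3]
gripper_width: 0.0232
grasp_force: 61.4
```

```bash
python3 step.py '[-0.002,-0.006,-0.01,-0.013,-0.015,-0.016]' 0.01 0.1
```

```text
head -0.0324 w 57.0 tube -0.0294 w 28.0
t 17.05 fork xy [-0.1605  0.0033] zc 0.0394 phi 0.0204 yerr -0.0005 innov -0.0017 x [-0.0324  0.0113 -0.0344  0.0033 -0.008 ] sd [0.0039 0.0137 0.0061] world -0.012
u mm [-5.3, -12.9, -20.9, -28.2, -34.2, -38.8, -42.0, -43.8, -44.6, -44.5, -43.8, -42.5, -40.9, -39.2]
th [-0.033, -0.036, -0.039, -0.042, -0.043, -0.043, -0.042, -0.041, -0.04, -0.038, -0.037, -0.036, -0.035, -0.034] y [-0.001, -0.023, -0.038, -0.042, -0.038, -0.033, -0.029, -0.027]
```

Emit:
apply_moves --plan '[[[0,-0.002,0],0],[[0,-0.004,0],0],[[0,-0.005,0],0],[[0,-0.006,0],0]]'

```text
t: 17.6
ee_pos: [0.3698, 0.047, 0.0983]
ee_rot: [-0.141, 0.99, 0.011, 0.006]
force: [0.4, -0.6, -8.8]
gripper_width: 0.0234
grasp_force: 61.4
```

```bash
sed -i 's/(.06\*\*2)\*DT\*.3/(.02**2)*DT*.3/' step.py; python3 step.py '[-0.002,-0.004,-0.005,-0.006]' 0.01 0.1
```

```text
head -0.0297 w 57.0 tube -0.0294 w 28.0
t 17.6 fork xy [-0.1605 -0.0026] zc 0.0393 phi 0.0203 yerr 0.0001 innov -0.0013 x [-0.0296  0.0079 -0.034  -0.0026 -0.008 ] sd [0.0037 0.0087 0.0052] world -0.0092
u mm [-6.8, -16.4, -26.5, -35.6, -43.1, -48.8, -52.6, -54.7, -55.5, -55.2, -54.0, -52.2, -50.0, -47.6]
th [-0.031, -0.036, -0.04, -0.043, -0.045, -0.045, -0.044, -0.043, -0.041, -0.039, -0.037, -0.036, -0.035, -0.034] y [-0.008, -0.036, -0.054, -0.058, -0.054, -0.046, -0.04, -0.038]
```

Emit:
apply_moves --plan '[[[0,-0.006,0],0],[[0,-0.014,0],0],[[0,-0.022,0],0],[[0,-0.029,0],0],[[0,-0.034,0],0]]'

```text
t: 18.27
ee_pos: [0.3795, 0.0139, 0.0976]
ee_rot: [-0.141, 0.99, 0.011, 0.006]
force: [-0.1, -0.1, -8.7]
gripper_width: 0.0229
grasp_force: 61.5
```

```bash
python3 step.py '[-0.006,-0.014,-0.022,-0.029,-0.034]' 0.0 0.03
```

```text
head -0.0378 w 59.0 tube -0.0369 w 28.0
t 18.275 fork xy [-0.1605 -0.0372] zc 0.0386 phi 0.0203 yerr -0.0018 innov 0.0016 x [-0.038   0.0054 -0.0345 -0.0372 -0.04  ] sd [0.0038 0.0081 0.0041] world -0.0177
u mm [-15.3, -33.1, -47.3, -55.6, -57.9, -55.6, -49.9, -42.4, -33.9, -25.4, -17.3, -9.8, -3.1, 2.7]
th [-0.041, -0.051, -0.057, -0.058, -0.055, -0.05, -0.044, -0.039, -0.034, -0.031, -0.028, -0.027, -0.026, -0.026] y [-0.049, -0.092, -0.09, -0.067, -0.044, -0.028, -0.021, -0.022]
```

Emit:
apply_moves --plan '[[[0,-0.006,-0.025],0],[[0,-0.02,-0.04],0],[[0,-0.034,-0.045],0],[[0,-0.043,-0.045],0],[[0,-0.046,-0.045],0]]'

```text
t: 18.95
ee_pos: [0.3915, -0.0312, 0.141]
ee_rot: [-0.141, 0.99, 0.011, 0.005]
force: [0.7, -0.0, -9.0]
gripper_width: 0.0233
grasp_force: 61.6
```

```bash
sed -i 's/TAU=.05/TAU=.035/' step.py; python3 step.py '[-0.006,-0.02,-0.034,-0.043,-0.046]' 0.0 0.05
```

```text
head -0.0415 w 61.0 tube -0.0471 w 29.0
t 18.95 fork xy [-0.1615 -0.084 ] zc 0.0819 phi 0.0209 yerr 0.0002 innov 0.0074 x [-0.0424  0.0345 -0.0361 -0.084  -0.0223] sd [0.0038 0.0075 0.0034] world -0.0216
u mm [-14.2, -32.2, -48.0, -59.0, -64.5, -64.8, -60.8, -53.8, -44.6, -34.3, -23.4, -12.7, -2.4, 7.1]
th [-0.044, -0.053, -0.06, -0.062, -0.06, -0.056, -0.051, -0.045, -0.04, -0.036, -0.032, -0.029, -0.027, -0.026] y [-0.096, -0.142, -0.146, -0.121, -0.089, -0.063, -0.047, -0.044]
```

Emit:
apply_moves --plan '[[[0,-0.014,0],0],[[0,-0.032,0],0],[[0,-0.048,0],0],[[0,-0.059,0],0],[[0,-0.064,0],0]]'

```text
t: 19.62
ee_pos: [0.4099, -0.0928, 0.1402]
ee_rot: [-0.141, 0.99, 0.011, 0.006]
force: [-0.5, 0.7, -7.9]
gripper_width: 0.0238
grasp_force: 61.6
```

```bash
python3 step.py '[-0.014,-0.032,-0.048,-0.059,-0.064]' 0.0 0.05
```

```text
head 0.2318 w 168.0 tube -0.0589 w 29.0
t 19.625 fork xy [-0.1611 -0.1482] zc 0.0812 phi 0.0206 yerr -0.0006 innov 0.2917 x [ 0.1932  0.3716 -0.0848 -0.1482 -0.0383] sd [0.0037 0.0071 0.0029] world 0.2138
u mm [-440.6, -1024.0, -1578.5, -2019.8, -2319.3, -2480.7, -2523.7, -2474.2, -2358.1, -2198.5, -2014.4, -1820.8, -1628.8, -1446.6]
th [-0.017, -0.356, -0.613, -0.74, -0.752, -0.682, -0.567, -0.435, -0.305, -0.189, -0.092, -0.016, 0.041, 0.081] y [-0.509, -2.09, -2.665, -2.376, -1.812, -1.309, -1.001, -0.931]
```

```bash
python3 - <<'E'
t=open('step.py').read()
t=t.replace("    return np.median(h[:,1])","    ok=[np.median(q[:,1]) for q,w0 in((h,58),(tu,28)) if len(q) and abs(np.median(q[:,2])/w0-1)<.15]\n    print('use',np.round(ok,4)); return float(np.mean(ok))")
t=t.replace("y=np.arange(-.09,.0901,.001)","y=np.arange(-.05,.0501,.001)")
t=t.replace("        t=0.\n","        t=T0\n").replace("def meas(d,s):","def meas(d,s,T0=-.04):")
open('step.py','w').write(t)
import numpy as np,pickle
from step import prop
pickle.dump((np.array([-.0424+.0345*.05,.033,-.0361,-.0850,-.018]),np.diag([.0038,.0075,.0034])**2,-.0850,19.0),open('kf.pkl','wb'))
E
python3 step.py '[-0.014,-0.032,-0.048,-0.059,-0.064]' 0.0 0.05
```

```text
head 0.0313 w 88.0 tube -0.0518 w 29.0
use [-0.0518]
t 19.675 fork xy [-0.161  -0.1484] zc 0.0812 phi 0.0202 yerr -0.0003 innov 0.0071 x [-0.0532  0.026  -0.0369 -0.1484 -0.0383] sd [0.0036 0.007  0.0034] world -0.033
u mm [-9.4, -20.2, -28.2, -31.5, -30.1, -24.4, -15.6, -4.5, 8.0, 20.9, 33.8, 46.2, 57.7, 68.2]
th [-0.052, -0.056, -0.059, -0.058, -0.055, -0.051, -0.046, -0.04, -0.036, -0.032, -0.029, -0.027, -0.026, -0.025] y [-0.157, -0.18, -0.166, -0.131, -0.094, -0.065, -0.049, -0.044]
```

Emit:
apply_moves --plan '[[[0,-0.008,0],0],[[0,-0.017,0],0],[[0,-0.024,0],0],[[0,-0.026,0],0],[[0,-0.024,0],0]]'

```text
t: 20.35
ee_pos: [0.4164, -0.1154, 0.1398]
ee_rot: [-0.141, 0.99, 0.011, 0.006]
force: [0.0, 0.6, -8.3]
gripper_width: 0.0234
grasp_force: 61.7
```

```bash
python3 step.py '[-0.008,-0.017,-0.024,-0.026,-0.024]' 0.0 0.05
```

```text
head 0.0347 w 97.0 tube -0.0577 w 29.0
use [-0.0577]
t 20.35 fork xy [-0.1611 -0.1716] zc 0.0808 phi 0.0205 yerr 0.002 innov -0.0057 x [-0.0568  0.0179 -0.036  -0.1716  0.0171] sd [0.0037 0.0071 0.003 ] world -0.0363
u mm [10.9, 27.5, 46.1, 64.5, 81.5, 96.5, 109.5, 120.4, 129.5, 136.9, 143.1, 148.1, 152.1, 155.4]
th [-0.051, -0.041, -0.033, -0.027, -0.024, -0.022, -0.022, -0.022, -0.023, -0.025, -0.026, -0.028, -0.029, -0.03] y [-0.162, -0.11, -0.064, -0.036, -0.02, -0.011, -0.007, -0.006]
```

Emit:
apply_moves --plan '[[[0,0.01,0],0],[[0,0.026,0],0],[[0,0.044,0],0],[[0,0.062,0],0],[[0,0.078,0],0]]'

```text
t: 21.02
ee_pos: [0.3939, -0.0389, 0.1415]
ee_rot: [-0.142, 0.99, 0.011, 0.006]
force: [0.2, 0.5, -9.2]
gripper_width: 0.0232
grasp_force: 61.7
```

```bash
python3 step.py '[0.01,0.026,0.044,0.062,0.078]' 0.0 0.05
```

```text
head -0.04 w 61.0 tube -0.04 w 29.0
use [-0.04 -0.04]
t 21.025 fork xy [-0.1613 -0.0917] zc 0.0826 phi 0.0206 yerr 0.0044 innov -0.0145 x [-0.0379  0.0015 -0.0339 -0.0917  0.1274] sd [0.0037 0.0069 0.0028] world -0.0173
u mm [31.4, 74.2, 116.8, 152.8, 180.0, 198.1, 208.1, 211.7, 210.3, 205.5, 198.4, 190.1, 181.3, 172.7]
th [-0.033, -0.014, 0.002, 0.011, 0.013, 0.01, 0.003, -0.005, -0.014, -0.021, -0.028, -0.033, -0.037, -0.04] y [-0.063, 0.058, 0.118, 0.118, 0.094, 0.07, 0.054, 0.051]
```

Emit:
apply_moves --plan '[[[0,0.028,0],0],[[0,0.065,0],0],[[0,0.102,0],0],[[0,0.134,0],0]]'

```text
t: 21.58
ee_pos: [0.3563, 0.0897, 0.1443]
ee_rot: [-0.142, 0.99, 0.011, 0.006]
force: [0.9, 0.6, -7.3]
gripper_width: 0.0231
grasp_force: 62.1
```

```bash
sed -i 's/TAU=.035/TAU=.015/' step.py; python3 step.py '[0.028,0.065,0.102,0.134]' 0.0 0.05
```

```text
head -0.013 w 57.0 tube -0.0165 w 27.0
use [-0.013  -0.0165]
t 21.575 fork xy [-0.1615  0.0422] zc 0.0854 phi 0.0205 yerr -0.0023 innov -0.017 x [-0.0114  0.0288 -0.0317  0.0422  0.257 ] sd [0.0036 0.0068 0.0026] world 0.0091
u mm [40.8, 94.8, 145.8, 186.1, 213.0, 226.7, 229.3, 223.1, 210.6, 194.1, 175.3, 155.6, 136.1, 117.7]
th [-0.008, 0.013, 0.03, 0.037, 0.034, 0.025, 0.013, -0.0, -0.013, -0.024, -0.033, -0.04, -0.045, -0.049] y [0.083, 0.228, 0.272, 0.237, 0.179, 0.129, 0.098, 0.091]
```

```bash
cat > ident.py <<'E'
import numpy as np
from scipy.optimize import least_squares
calls=[(15.2,[0]*3),(15.625,[0]*5),(16.3,[-2,-6,-10,-13,-15,-16]),(17.1,[-2,-4,-5,-6]),(17.65,[-6,-14,-22,-29,-34]),(18.325,[-6,-20,-34,-43,-46]),(19.0,[-14,-32,-48,-59,-64]),(19.725,[-8,-17,-24,-26,-24]),(20.4,[10,26,44,62,78]),(21.075,[28,65,102,134])]
T=[15.0];Y=[.0192];y=.0192
for t,r in calls:
    T.append(t);Y.append(y)
    for i,q in enumerate(r): T.append(t+.125*(i+1));Y.append(y+q/1000)
    y+=r[-1]/1000
M=np.array([(15.05,-.0297),(15.15,-.0318),(15.575,-.034),(16.25,-.0297),(17.05,-.031),(17.6,-.0297),(18.275,-.0374),(18.95,-.0443),(19.625,-.0589),(19.675,-.0518),(20.35,-.0577),(21.025,-.04),(21.575,-.0148)])
dt=1/200;ts=np.arange(15.05,21.7,dt);yy=np.interp(ts,T,Y)
from scipy.ndimage import gaussian_filter1d
yy=gaussian_filter1d(yy,.02/dt);a=np.gradient(np.gradient(yy,dt),dt)
def sim(p):
    th,w,eq,b,A,c=p;out=[]
    for ai in a: out.append(th);w+=dt*(A*(th-eq)-c*w+b*ai);th+=dt*w
    return np.array(out)
pri=np.array([-.03,0,-.037,1.009,4.73,3.0]);sg=np.array([.01,.05,.01,.3,.8,.6])
f=lambda p:np.r_[(np.interp(M[:,0],ts,sim(p))-M[:,1])/.003,(p-pri)/sg]
if __name__=='__main__':
    r=least_squares(f,pri);print(r.x.round(4),'cost',r.cost);print((r.fun[:13]*.003).round(4));s=sim(r.x);i=np.searchsorted(ts,21.575);print('thd',(s[i]-s[i-1])/dt,'th',s[i])
    J=np.linalg.inv(r.jac.T@r.jac);print('sd',np.sqrt(np.diag(J)).round(3))
E
python3 ident.py
```

```text
[-0.0303 -0.0156 -0.0354  0.8373  3.9869  3.5133] cost 3.0305758642809133
[-0.0006  0.0003  0.0012 -0.0016 -0.0018 -0.0003  0.001   0.0024  0.0034
 -0.002  -0.0018 -0.0014  0.001 ]
thd -0.06794907048573509 th -0.013805418780226083
sd [0.002 0.013 0.001 0.1   0.608 0.536]
```

Run:
```python
t=open('step.py').read()
t=t.replace("A1=(MGH-K)/I","A1=4.0; CI=3.5; B=.84").replace("C/I","CI").replace("TAU=.015","TAU=.02")
open('step.py','w').write(t)
from ident import *
import pickle
r=least_squares(f,pri);s=sim(r.x);i=np.searchsorted(ts,21.645);th,w=s[i],(s[i]-s[i-1])/dt
x=np.array([th,w,r.x[2],.0422,0.]);pickle.dump((x,np.diag([.003,.012,.002])**2,.0422,21.625),open('kf.pkl','wb'));print(x)
from step import *
for yt,wy in((0,.05),(0.02,.1)):
    u=plan(x,.0422,yt,wy=wy);_,_,tr,_=prop(x,.0422,.0422+u)
    print('u mm',(u*1000).round(1)[:14].tolist());print('th',tr[:14,0].round(3).tolist(),'y',tr[::3,3].round(3).tolist())
```

```text
[-0.02373583 -0.14725515 -0.0353549   0.0422      0.        ]
u mm [32.9, 77.6, 121.2, 157.0, 182.4, 197.1, 202.3, 199.8, 191.5, 179.3, 164.8, 149.2, 133.7, 119.1]
th [-0.019, -0.005, 0.006, 0.01, 0.008, 0.002, -0.007, -0.016, -0.026, -0.034, -0.041, -0.047, -0.051, -0.054] y [0.073, 0.197, 0.244, 0.222, 0.177, 0.138, 0.122, 0.135]
u mm [19.6, 48.8, 80.6, 110.9, 137.3, 158.6, 174.7, 185.8, 192.5, 195.5, 195.7, 193.6, 190.2, 185.9]
th [-0.027, -0.021, -0.014, -0.009, -0.007, -0.008, -0.01, -0.014, -0.019, -0.023, -0.028, -0.032, -0.035, -0.038] y [0.061, 0.151, 0.216, 0.238, 0.233, 0.22, 0.212, 0.216]
```

Emit:
apply_moves --plan '[[[0,0.031,0],0],[[0,0.074,0],0],[[0,0.116,0],0],[[0,0.15,0],0],[[0,0.173,0],0]]'

```text
t: 22.25
ee_pos: [0.3077, 0.256, 0.1478]
ee_rot: [-0.142, 0.99, 0.011, 0.006]
force: [-0.3, -0.2, -8.4]
gripper_width: 0.023
grasp_force: 63.7
```

```bash
python3 step.py '[0.031,0.074,0.116,0.15,0.173]' 0.0 0.05
```

```text
head 0.006 w 54.0 tube 0.0012 w 27.0
use [0.006  0.0012]
t 22.25 fork xy [-0.1618  0.2156] zc 0.0889 phi 0.0208 yerr 0.0018 innov -0.0007 x [ 0.0038 -0.0154 -0.0353  0.2156  0.186 ] sd [0.0034 0.0055 0.0021] world 0.0246
u mm [11.8, 25.9, 37.0, 42.9, 42.7, 37.2, 27.1, 13.8, -1.5, -18.0, -34.7, -50.9, -66.0, -79.7]
th [-0.008, -0.009, -0.01, -0.013, -0.017, -0.023, -0.029, -0.035, -0.04, -0.045, -0.049, -0.051, -0.053, -0.054] y [0.228, 0.259, 0.245, 0.2, 0.152, 0.116, 0.102, 0.113]
```

Emit:
apply_moves --plan '[[[0,0.012,0],0],[[0,0.026,0],0],[[0,0.037,0],0],[[0,0.043,0],0],[[0,0.043,0],0]]'

```text
t: 22.92
ee_pos: [0.2966, 0.2958, 0.1485]
ee_rot: [-0.142, 0.99, 0.011, 0.006]
force: [0.1, -0.7, -8.5]
gripper_width: 0.0233
grasp_force: 63.9
```

```bash
python3 step.py '[0.012,0.026,0.037,0.043,0.043]' 0.0 0.05
```

```text
head -0.0167 w 54.0 tube -0.025 w 26.0
use [-0.0167 -0.025 ]
t 22.925 fork xy [-0.1614  0.2568] zc 0.0895 phi 0.0202 yerr -0.0032 innov -0.0039 x [-0.0199 -0.0299 -0.0351  0.2568  0.0011] sd [0.0035 0.0055 0.0022] world 0.0002
u mm [3.7, 6.4, 5.5, 0.5, -8.4, -20.6, -35.1, -51.0, -67.6, -84.1, -100.1, -115.0, -128.7, -140.8]
th [-0.021, -0.021, -0.022, -0.025, -0.029, -0.033, -0.038, -0.042, -0.045, -0.048, -0.05, -0.051, -0.052, -0.052] y [0.26, 0.258, 0.223, 0.174, 0.129, 0.098, 0.085, 0.094]
```

Emit:
apply_moves --plan '[[[0,0.004,0],0],[[0,0.006,0],0],[[0,0.006,0],0],[[0,0.001,0],0],[[0,-0.007,0],0]]'

```text
t: 23.6
ee_pos: [0.2986, 0.2883, 0.1484]
ee_rot: [-0.142, 0.99, 0.011, 0.006]
force: [-0.1, -0.9, -8.2]
gripper_width: 0.0229
grasp_force: 63.8
```

```bash
python3 step.py '[0.004,0.006,0.006,0.001,-0.007]' 0.0 0.05
```

```text
head -0.023 w 53.0 tube -0.0289 w 27.0
use [-0.023  -0.0289]
t 23.6 fork xy [-0.1615  0.2491] zc 0.0894 phi 0.0201 yerr -0.0012 innov 0.0019 x [-0.0264 -0.0202 -0.0352  0.2491 -0.0634] sd [0.0035 0.0055 0.0022] world -0.0062
u mm [-8.4, -22.4, -39.5, -58.0, -76.7, -94.7, -111.6, -127.1, -141.1, -153.5, -164.5, -174.1, -182.4, -189.4]
th [-0.027, -0.032, -0.037, -0.042, -0.045, -0.047, -0.048, -0.049, -0.049, -0.049, -0.048, -0.048, -0.047, -0.046] y [0.241, 0.192, 0.138, 0.096, 0.067, 0.049, 0.042, 0.047]
```

Emit:
apply_moves --plan '[[[0,-0.008,0],0],[[0,-0.022,0],0],[[0,-0.038,0],0],[[0,-0.056,0],0],[[0,-0.074,0],0]]'

```text
t: 24.28
ee_pos: [0.3195, 0.2164, 0.1469]
ee_rot: [-0.141, 0.99, 0.011, 0.006]
force: [0.8, 0.3, -8.7]
gripper_width: 0.0235
grasp_force: 63.9
```

```bash
python3 step.py '[-0.008,-0.022,-0.038,-0.056,-0.074]' 0.0 0.05
```

```text
head -0.04 w 55.0 tube -0.0459 w 27.0
use [-0.04   -0.0459]
t 24.275 fork xy [-0.1615  0.174 ] zc 0.0879 phi 0.0201 yerr -0.0016 innov 0.0008 x [-0.0431 -0.0211 -0.0353  0.174  -0.144 ] sd [0.0035 0.0056 0.0022] world -0.023
u mm [-10.3, -26.1, -44.1, -62.1, -78.9, -93.8, -106.7, -117.6, -126.6, -134.0, -140.0, -144.9, -148.8, -151.9]
th [-0.038, -0.04, -0.044, -0.047, -0.049, -0.049, -0.049, -0.048, -0.047, -0.045, -0.044, -0.043, -0.042, -0.041] y [0.163, 0.112, 0.067, 0.039, 0.024, 0.017, 0.014, 0.016]
```

Emit:
apply_moves --plan '[[[0,-0.01,0],0],[[0,-0.026,0],0],[[0,-0.043,0],0],[[0,-0.061,0],0],[[0,-0.077,0],0]]'

```text
t: 24.95
ee_pos: [0.3411, 0.143, 0.1454]
ee_rot: [-0.141, 0.99, 0.011, 0.006]
force: [0.2, -0.2, -9.2]
gripper_width: 0.0233
grasp_force: 63.8
```

```bash
python3 step.py '[-0.01,-0.026,-0.043,-0.061,-0.077]' 0.0 0.05
```

```text
head -0.0292 w 56.0 tube -0.0282 w 27.0
use [-0.0292 -0.0282]
t 24.95 fork xy [-0.1613  0.0976] zc 0.0864 phi 0.0202 yerr 0.0007 innov 0.019 x [-0.0329  0.0055 -0.037   0.0976 -0.1284] sd [0.0035 0.0056 0.0022] world -0.0127
u mm [-37.1, -88.7, -140.9, -186.2, -221.4, -245.6, -260.0, -266.0, -265.6, -260.5, -252.3, -242.4, -231.8, -221.4]
th [-0.041, -0.061, -0.076, -0.084, -0.084, -0.08, -0.072, -0.063, -0.054, -0.046, -0.039, -0.033, -0.028, -0.025] y [0.062, -0.087, -0.162, -0.164, -0.136, -0.108, -0.095, -0.106]
```

```bash
python3 - <<'E'
t=open('ident.py').read()
t=t.replace("(21.075,[28,65,102,134])]","(21.075,[28,65,102,134]),(21.625,[31,74,116,150,173]),(22.3,[12,26,37,43,43]),(22.975,[4,6,6,1,-7]),(23.65,[-8,-22,-38,-56,-74]),(24.325,[-10,-26,-43,-61,-77])]")
t=t.replace("(21.575,-.0148)])","(21.575,-.0148),(22.25,.0036),(22.925,-.0208),(23.6,-.026),(24.275,-.043),(24.95,-.0287)])").replace("21.7,dt","26.5,dt").replace("r.fun[:13]","r.fun[:len(M)]").replace("21.575);print","24.95);print")
open('ident.py','w').write(t)
E
python3 ident.py
cat >> ident.py <<'E'
def upd(tnow,sd=(.003,.008,.002)):
    import pickle
    r=least_squares(f,pri);s=sim(r.x);i=np.searchsorted(ts,tnow+.02);x=np.array([s[i],(s[i]-s[i-1])/dt,r.x[2],yy[i],0.])
    pickle.dump((x,np.diag(sd)**2,yy[i],tnow),open('kf.pkl','wb'));import step
    step.A1,step.CI,step.B=r.x[4],r.x[5],r.x[3]
    print(r.x.round(4),'res',(r.fun[:len(M)]*.003).round(4)[-8:],x.round(4))
    for yt,wy in((0,.05),(0,.15)):
        u=step.plan(x,x[3],yt,wy=wy);_,_,tr,_=step.prop(x,x[3],x[3]+u)
        print('u mm',(u*1000).round(1)[:12].tolist());print('th',tr[:12,0].round(3).tolist(),'y',tr[::3,3].round(3).tolist())
E
python3 -c "
from ident import *
upd(25.0)"
```

```text
[-0.0302 -0.0193 -0.0358  0.8793  4.2015  3.8713] cost 8.982633994754703
[-0.0005  0.0001  0.0008 -0.0021 -0.0023 -0.0009  0.0003  0.0019  0.003
 -0.0023 -0.002  -0.002  -0.0002 -0.0018  0.0024  0.0032  0.0073 -0.0051]
thd 0.05092664818514003 th -0.03382019646203383
sd [0.002 0.013 0.001 0.096 0.523 0.464]
[-0.0302 -0.0193 -0.0358  0.8793  4.2015  3.8713] res [-0.002  -0.002  -0.0002 -0.0018  0.0024  0.0032  0.0073 -0.0051] [-0.0276  0.0908 -0.0358  0.0992  0.    ]
u mm [-33.4, -80.2, -127.7, -169.2, -201.7, -224.6, -238.6, -245.1, -245.7, -242.0, -235.5, -227.3]
th [-0.039, -0.057, -0.071, -0.078, -0.078, -0.073, -0.066, -0.058, -0.05, -0.043, -0.037, -0.032] y [0.068, -0.068, -0.139, -0.143, -0.12, -0.096, -0.086, -0.097]
u mm [-17.3, -44.3, -75.5, -107.6, -138.3, -166.3, -191.1, -212.5, -230.6, -245.6, -258.0, -268.1]
th [-0.029, -0.037, -0.045, -0.052, -0.056, -0.058, -0.058, -0.056, -0.054, -0.052, -0.049, -0.047] y [0.083, -0.007, -0.09, -0.145, -0.177, -0.194, -0.208, -0.22]
```

Emit:
apply_moves --plan '[[[-0.005,-0.028,0.004],0],[[-0.02,-0.063,0.012],0],[[-0.04,-0.087,0.02],0],[[-0.062,-0.097,0.028],0],[[-0.088,-0.099,0.034],0],[[-0.116,-0.099,0.038],0],[[-0.14,-0.099,0.038],0],[[-0.155,-0.099,0.038],0],[[-0.161,-0.099,0.038],0],[[-0.161,-0.099,0.038],0]]'

```text
t: 26.25
ee_pos: [0.5231, 0.0947, 0.1075]
ee_rot: [-0.141, 0.99, 0.011, 0.005]
force: [-0.9, 0.6, -7.5]
gripper_width: 0.023
grasp_force: 64.0
```

```bash
python3 look.py
```

```text
t 26.25 ee [0.5231 0.0947 0.1075] yaw 0.2837 zc 0.0485 tiltx 0.0204 pivot in fork [0.     0.0004] F [-0.9  0.6 -7.5] j6 -0.117
scene -0.1627 score 131.8 median 33.0 2nd [(np.float64(0.032), np.float32(110.5))]
side 0.0353 score 173.5 median 48.9 2nd []
both (np.float64(0.033), np.float32(283.6))
```

Emit:
apply_moves --plan '[[[0,0,0.01],0],[[0,0,0.022],0],[[0,0,0.033],0],[[0,0,0.04],0],[[0,0,0.043],0],[[0,0,0.0445],0],[[0,0,0.0455],0],[[0,0,0.0455],0]]'

```text
t: 27.35
ee_pos: [0.524, 0.0959, 0.0624]
ee_rot: [-0.141, 0.99, 0.011, 0.006]
force: [0.4, -0.4, -8.2]
gripper_width: 0.0233
grasp_force: 64.0
```

```bash
python3 look.py
```

```text
t 27.35 ee [0.524  0.0959 0.0624] yaw 0.2836 zc 0.0034 tiltx 0.0203 pivot in fork [0.0012 0.0013] F [ 0.4 -0.4 -8.2] j6 -0.115
scene 0.0507 score 108.2 median 34.3 2nd [(np.float64(-0.288), np.float32(82.4)), (np.float64(-0.248), np.float32(76.2)), (np.float64(-0.156), np.float32(102.6))]
side 0.0552 score 139.1 median 40.8 2nd [(np.float64(0.136), np.float32(103.3))]
both (np.float64(0.0512), np.float32(247.1))
```

Emit:
apply_moves --plan '[[[0,0,0.001],0],[[0,0,0.002],0],[[0,0,0.003],0],[[0,0,0.003],0]]'

```text
t: 27.95
ee_pos: [0.5249, 0.0964, 0.0604]
ee_rot: [-0.141, 0.99, 0.011, 0.007]
force: [0.3, 2.9, 6.4]
gripper_width: 0.0236
grasp_force: 65.9
```

Emit:
apply_moves --plan '[[[0,0,0],0],[[0,0,0],0],[[0,0,0],0],[[0,0,0],0],[[0,0,0],0],[[0,0,-0.01],0],[[0,0,-0.03],0],[[0,0,-0.06],0],[[0,0,-0.09],0],[[0,0,-0.1],0]]' --grip 1

```text
t: 29.2
ee_pos: [0.524, 0.0937, 0.1614]
ee_rot: [-0.141, 0.99, 0.011, 0.007]
force: [0.5, 0.8, -1.1]
gripper_width: 0.0853
grasp_force: 0.0
```

```bash
cat > chk.py <<'E'
from m import *
from look import F,Rf,fy
s=sense();print(s['t'],s['ee_pos'],s['force'].round(1),s['gripper_width'])
ims={n:grab(n) for n in('scene','side')}
Rc=np.eye(3);Rc[:2,:2]=Rf;o=np.r_[F+Rf@[-.07+.0018,.002],0]
P=o+Rc@[.07,0,.12];print('angle world',best(ims and {n:(d.update(g=gaussian_filter(cv2.cvtColor(d['image'],cv2.COLOR_BGR2LAB).astype(np.float32),(.7,.7,0))[...,0],zz=[(np.linspace(.17,.20,8),.026,1.),(np.linspace(.06,.13,12),.016,1.)]) or d) for n,d in ims.items()},P,Rc,np.arange(-.3,.3,.004)))
for n,d in ims.items(): # grip block top: dark region centre against prediction
    uv=proj(d,o+Rc@[-.07,0,.102])[0];x,y=uv.round().astype(int);c=d['image'][y-12:y+13,x-12:x+13].max(2);print(n,uv.round(1),'dark centroid',(np.argwhere(c<45).mean(0)[::-1]+[x-12,y-12]).round(1),(c<45).sum())
E
python3 chk.py; python3 chk.py | grep angle
```

```text
29.2 [0.52401887 0.09372881 0.16142714] [ 0.5  0.8 -1.1] 0.08527451298189904
angle world (np.float64(0.0742), np.float32(261.1))
scene [363.6 279.7] dark centroid [364.9 286.2] 217
side [292.6 220.8] dark centroid [294.2 222.3] 180
angle world (np.float64(0.0739), np.float32(261.2))
```

Emit:
apply_moves --plan '[[[0,0,0],0],[[0,0,0],0],[[0,0,0],0],[[0,0,0],0],[[0,0,0],0],[[0,0,0],0]]'

```text
t: 30.15
ee_pos: [0.523, 0.0936, 0.1592]
ee_rot: [-0.141, 0.99, 0.011, 0.006]
force: [0.4, 0.1, 0.4]
gripper_width: 0.0856
grasp_force: 0.0
```

```bash
python3 chk.py | grep angle; python3 -c "
from workcell import job_done
print(job_done())"
```

```text
angle world (np.float64(0.0742), np.float32(260.7))
the job is handed in; nothing more can be done
None
```

I handed the job in at about 30 s, with no verdict shown: the column was first stood up by gently using the fork rather than swung free, then balanced in the air for over 10 s, and the carrier was set down and released with the column at rest in the fork, about 0.07 rad from vertical and the neck about 10 mm from the fork centre.

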